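Find the release notch in the mill's edge and unlatch its cover

TASK

Without gripping anything, touch the left end of the black rubber edge along the front of the bench mill and slide a fingertip along it to the right until it finds the notch, then press the catch inside the notch fully down so that the clear cover pops ajar, and take your hand away. Do not pry or push the cover itself, and leave the jar on the mill and the other things on the bench where they stand.

Things in the scene. Friction and masses are not known exactly. Their poses are not given: they have to be found in the camera images.
- mill: White bench mill, fixed, 240 deep (x) x 400 wide (y) mm, front deck 85 mm high. Origin: centre of its underside on the bench. Own x points from its front (towards the robot) to its back, own y to its left as seen from the robot, z up; turned up to 0.3 rad. A black rubber edge, 30 mm wide, runs along the front of the deck at own x = -100 mm, from own y = +192 to -192 mm, its flat top 105 mm above the bench.
- edge_start: The first 45 mm of the rubber edge at its left end (own y of the mill +192 to +147 mm). Its frame is the mill's own frame: same origin and axes. The sweep begins by touching its top. The whole edge is fixed; its rubber yields under 1 mm to a light press.
- edge_next: The next 40 mm of the rubber edge (own y of the mill +147 to +107 mm), flush with the first, never with the notch. Its frame is the mill's own frame. Beyond it, one notch: its centre at own y = +76, +14, -48 or -110 mm, which one differs from run to run and no reading tells. It can be felt (a shut fingertip sweeping the edge gets suddenly free, then meets the far side) or seen from above.
- edge_left_end (a point): Middle of the top of the rubber edge at its left end (105 mm above the bench).
- edge_right_end (a point): Middle of the top of the rubber edge at its right end, 384 mm from the left end; the line between the two is the line to sweep. The notch is a gap in the edge 44 mm long, as wide as the edge, open above, in front and behind, with straight sides. Fingers held shut fit in.
- catch (a joint): The catch is a flat dark steel pad, 27 x 40 mm, that fills the bottom of the notch, its top 97 mm above the bench (8 mm below the top of the edge; 14 mm when pressed home). Value: how far the catch in the notch is pressed down, m: 0 is up, 0.006 fully down. It moves straight down, takes about 7 N and stays where it is left.
- cover (a joint): Angle of the clear cover, rad: 0 shut; the catch lifts it through a rocker to about 0.10 when pressed fully down, and it stays ajar. It hinges at the mill's back.
- cover_front (a point): Middle of the top of the cover's front edge, 45 mm behind the middle line of the rubber edge (107 mm above the bench when shut); it rises about 17 mm as the catch goes down.
- jar: Closed jar, 40 mm across, 50 mm tall, loose on the mill's deck at the left of the cover; leave it alone. Origin: centre of its underside.
- flask: Closed bottle, 66 mm across, 150 mm tall, loose on the bench at the left; leave it alone. Origin: centre of its underside.
- beaker: Glass beaker, 70 mm across, 90 mm tall, loose on the bench at the right; leave it alone. Origin: centre of its underside.
- driver: Screwdriver, about 200 mm long, lying crosswise on the bench in front of the mill; leave it alone.
- dish: Low white dish, 90 mm across, 18 mm tall, on the bench in front of the mill; leave it alone. Origin: centre of its underside.
- tubebox: White divided box, 90 x 120 x 40 mm, on the bench at the left; leave it alone. Origin: centre of its underside.
- puck: Aluminium disc, 44 mm across, 30 mm tall, on the bench at the right; leave it alone. Origin: centre of its underside.

How it is judged (in metres and radians):
On the way, in this order (a step that is already met when the one before it is completed fails the run):
1. a fingertip touches the left end of the rubber edge (its first 45 mm) (contact force between the fingers and edge_start above 0.3 N), for 0.05 s.
2. the fingertip goes on to the next 40 mm of the edge (contact force between the fingers and edge_next above 0.3 N), for 0.05 s.
3. it reaches the notch, touching its shoulder or the catch in it (contact force between the fingers and trimN above 0.3 N), for 0.05 s.
4. the catch is pressed fully down, by the fingers (value of joint catch above 0.005 m and contact force between the fingers and trimN above 0.3 N), for 0.1 s.
At the end, for the whole second after the job is handed in: The catch is down by more than 4.5 of its 6 mm, the cover stands still and ajar between 0.06 and 0.16 rad, and every loose thing is within 15 mm of where it stood (value of joint catch above 0.0045 m and value of joint cover between 0.06 and 0.16 rad and velocity of joint cover between -0.05 and 0.05 rad/s and distance of each of jar, flask, beaker, driver, dish, tubebox, puck from where it was at the start of the episode below 0.015 m); the robot touches nothing.
It fails at once if the cover is pushed or pried by the robot (over 4 N) (contact force between any of the arm, the fingers and cover above 4 N).
It fails at once if one of the loose things on the mill or the bench is moved or lifted by more than 15 mm (distance of any of jar, flask, beaker, driver, dish, tubebox, puck from where it was at the start of the episode above 0.015 m).
It also fails if it takes over 64 s, if anything falls off the work surface, if the arm or the gripper's body presses on something with over 40 N, if the wrist force passes 120 N, or if a joint passes its speed limit or range.

ROBOT

A 6-joint arm with a two-finger parallel gripper is mounted at the origin on the work surface. World frame = base frame: x ahead of the robot, y to its left, z up, the work surface at z = 0. Lengths are in mm, angles in rad, forces in N, time in s.
With the tool pointing down it reaches from about 275 to 850 mm from the base axis. Payload 19 kg.
Tool frame: the origin (TCP) lies on the front face of the gripper's body, between the roots of the fingers; the fingertips stand 73 mm ahead of it and the grasp point (between the pads) lies 54 mm ahead of it; z points along the fingers, x is the direction in which the jaws open and shut, and the axes are right-handed (so a half turn about z gives the same grasp; the last joint's range is limited). The gripper opens to 85 mm and grips with 20 to 120 N. Pads are 22 mm wide; open, the fingers measure 114 mm over their backs; the gripper's body (76 mm by 85 mm) begins 54 mm behind the grasp point. The pads swing forward as they close: fully open they stand 13 mm farther back than shut.
Start: joints at [-1.466, 0.15, 1.437, -0, 1.554, -0.134], TCP at [135.985, -558.666, 303.867] pointing down, gripper open.
Joint ranges: [-2.8, 2.8], [-0.68, 2.1], [0.12, 2.68], [-1.39, 4.53], [0.16, 2.79], [-2.81, 2.81]. Speed limits (rad/s): [1.89, 1.89, 2.22, 3.01, 3.01, 3.01].

INTERFACE

Orientations are given as a rotation vector (axis times angle).
In Python, from rig import arm, optics gives the robot as it stands.
- The arm moves only by the tool apply_moves, never from a script. Its argument "motion" is a list of rows, each an object of numbers: "x", "y", "z": the shift along the world's x, y, z in m; "ax", "ay", "az": the turn, a rotation vector about the world's x, y, z in degrees; "fingers": the opening, from -1 (shut) to 1 (fully open), so that 0 is half open. In form: [{"x": .., "y": .., "z": .., "ax": .., "ay": .., "az": .., "fingers": ..}, ...]. A call has 1 to 8 rows; each row is the pose to reach, as a shift and turn from the pose commanded when the call began; what a row does not reach only later rows make up. A row lasts 1/12 s, in which the tool goes at most 41.7 mm and 7.16 degrees, less where a joint would pass 70% of its speed; a pose out of reach is approached as far as the arm can. A call with a gripper value outside its range is refused whole. The fingers move at their own pace and stop on an object; "force" is the grip in N (left out, the last holds). Time passes only in rows, so rows that repeat a pose let the fingers close. It gives the time, the measured TCP pose, the force and the opening at its end, in the units of the state.
- arm.read_state(): the state, without advancing time (a new reading comes with each control period).
- optics.get_image(name): name is "side" or "top" or "wrist"; returns (picture, depth): 480x640x3 uint8, red, green, blue; 480x640 float32, mm along the optical axis (not along the pixel's ray), 0 where there is no reading.
- optics.camera_model(name): a dict with "vfov" (degrees; the focal length in pixels is half the picture's height over the tangent of half this angle, whatever the lens; pixels are square), "cx", "cy" (the principal point, pixels), "R" (3x3) and "t" (3): a world point X has camera coordinates R X + t; the wrist camera has in their place "hand_eye" (4x4, takes a point from camera to tool coordinates, whose origin is the TCP and whose axes are the tool frame's). Camera axes: x right, y down, z forward; pixel columns grow to the right and rows downward; lengths in mm; the calibration is good to about 2 mm. A picture is of the moment at which its call begins: read the wrist's pose just before it. camera_model takes no time and is no camera call.
- arm.sign_off(): hands the job in, once; it reports no verdict.
The state is a dict: "time_s": time; "joint_pos": joint angles; "joint_velocities": joint speeds; "effort": joint torques, N m; "tcp_pos": TCP position; "eef_rot": TCP orientation; "ft_force": force on the tool from outside, world axes, zero at the start; "moment": the same for the moment, N m; "grip_width": finger opening in mm.
Only numpy, scipy, OpenCV 4.12 (cv2) and the standard library are available. Lean on these libraries where they do the work, as an engineer would, in place of code of your own. Each camera call takes 0.05 s, during which the arm holds its last target.

## Working session

There is one attempt and no reset: what is moved stays moved. The work goes in short steps, Python scripts to look and compute and a tool call to move; the robot and the scene stay as the last step left them, time stands still between calls to the robot, and variables do not carry over. Pictures are saved under pics/ and viewed, and the job is handed in when it is done.

Besides the shell and the picture viewer there is one more tool, called after "Emit:" in YAML: its name, and indented under it one key for each argument. apply_moves: Moves the arm, as the interface text tells. Its arguments: {"type":"object","properties":{"motion":{"type":"array"},"force":{"type":"number"}},"required":["motion"]}

```bash
ls; mkdir -p pics; python3 - <<'E'
from rig import arm, optics
import cv2,numpy as np
print(arm.read_state())
for n in ("top","side"):
    p,d=optics.get_image(n); cv2.imwrite(f"pics/{n}0.png",p[:,:,::-1]); np.savez(f"pics/{n}0.npz",p=p,d=d)
    print(n,optics.camera_model(n))
print(optics.camera_model("wrist"))
E
```

```text
pics
{'time_s': 0.0, 'joint_pos': array([-1.46601893e+00,  1.50971420e-01,  1.43798881e+00,  1.04328430e-05,
        1.55379444e+00, -1.33972760e-01]), 'joint_velocities': array([-3.18227967e-04, -8.79900282e-04, -1.95501086e-04,  7.90977344e-05,
        7.47705065e-04, -5.70571110e-04]), 'effort': array([-6.78365923e-04, -7.13055182e+01, -5.70866024e+01, -2.49756677e-04,
        9.11469280e-03, -9.46960910e-06]), 'tcp_pos': array([ 135.96392784, -558.54313444,  303.30473252]), 'eef_rot': array([-2.46952589e+00,  1.94055721e+00,  1.25960078e-03]), 'ft_force': array([0.41637989, 0.76884497, 0.25881051]), 'moment': array([-0.01807599, -0.02748332,  0.01826499]), 'grip_width': 85.39348189707593}
top {'vfov': 43.26086173220452, 'cx': 330.09287796320245, 'cy': 239.96261383773205, 'R': array([[ 0.02925471, -0.99953044,  0.00911407],
       [-0.98658751, -0.03033837, -0.16038915],
       [ 0.16059034, -0.00429969, -0.98701178]]), 't': array([ -18.43339935,  560.75700949, 1237.12397863])}
side {'vfov': 56.165317826281324, 'cx': 315.09287363145376, 'cy': 232.39733637157698, 'R': array([[-0.98075713, -0.1944105 , -0.01788902],
       [-0.10695074,  0.61166972, -0.78385055],
       [ 0.16333095, -0.76685377, -0.62069179]]), 't': array([559.16493151, 148.24212296, 903.8810389 ])}
{'vfov': 61.007051381330214, 'cx': 320.28197668141996, 'cy': 235.2908097755102, 'hand_eye': array([[ 9.99999751e-01,  4.65401672e-04,  5.30220439e-04,
         7.62427224e-01],
       [-5.89175949e-04,  9.64313327e-01,  2.64763026e-01,
        -6.61578524e+01],
       [-3.88077480e-04, -2.64763273e-01,  9.64313361e-01,
        -7.01193418e+01],
       [ 0.00000000e+00,  0.00000000e+00,  0.00000000e+00,
         1.00000000e+00]])}
```

View pics/top0.png

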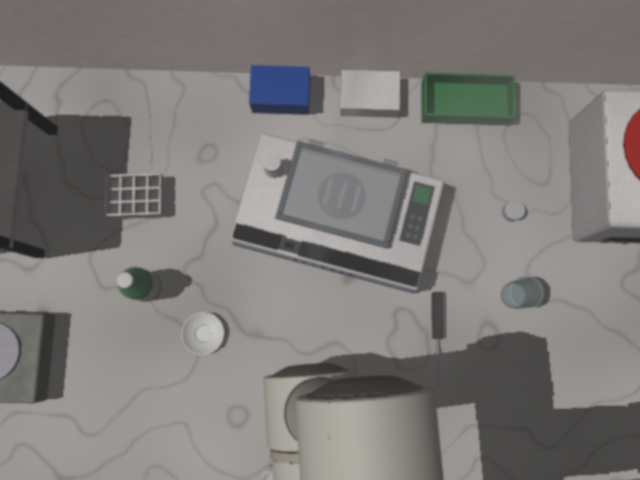

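View pics/side0.png

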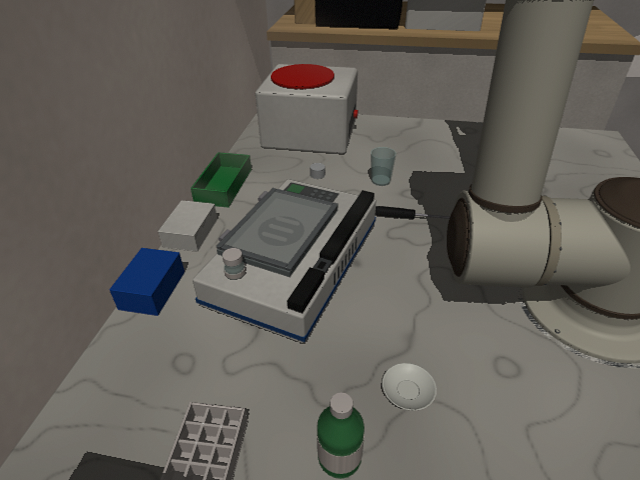

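The top view shows the black edge from about (235,233) to (419,278), with a gap near (291,245). That suggests the notch is at own y +76. Next I'll measure the edge.

```bash
cat > h.py <<'E'
import numpy as np, cv2
from rig import optics
def ray(n,px,z):
    m=optics.camera_model(n); f=240/np.tan(np.radians(m['vfov']/2))
    px=np.atleast_2d(px).astype(float)
    d=np.c_[(px[:,0]-m['cx'])/f,(px[:,1]-m['cy'])/f,np.ones(len(px))]
    R=np.array(m['R']);c=-R.T@m['t'];D=d@R
    return c+D*((z-c[2])/D[:,2])[:,None]
E
python3 - <<'E'
from h import *
for n in("top","side"):
    z=np.load(f"pics/{n}0.npz");p=z['p']
    g=p.max(2); m=(g<48).astype(np.uint8)
    if n=="top": box=(215,215,440,300)
    else: box=(270,180,400,320)
    k=np.zeros_like(m);x0,y0,x1,y1=box;k[y0:y1,x0:x1]=m[y0:y1,x0:x1]
    nn,l,s,c=cv2.connectedComponentsWithStats(k)
    for i in range(1,nn):
        if s[i,4]>100:
            r=cv2.minAreaRect(np.argwhere(l==i)[:,::-1].astype(np.float32)); b=cv2.boxPoints(r)
            print(n,s[i]); print(np.c_[b,ray(n,b,105)].round(0))
    v=cv2.resize(p[y0:y1,x0:x1,::-1],None,fx=3.4 if n=="top" else 4,fy=3.4 if n=="top" else 4,interpolation=cv2.INTER_CUBIC); cv2.imwrite(f"pics/{n}crop.png",v)
    kk=cv2.resize(k[y0:y1,x0:x1]*255,(v.shape[1],v.shape[0])); cv2.imwrite(f"pics/{n}mask.png",kk)
E
```

```text
side [ 287  191   87  122 2210]
[[ 284.  305.  583.  201.  105.]
 [ 361.  185.  498. -206.  105.]
 [ 376.  195.  457. -169.  105.]
 [ 300.  316.  551.  219.  105.]]
side [290 207  47  68 219]
[[ 288.  273.  596.  120.  105.]
 [ 335.  207.  543. -108.  105.]
 [ 338.  208.  537. -102.  105.]
 [ 290.  274.  591.  123.  105.]]
side [375 206  25  12 243]
[[ 375.  215.  453.  -90.  105.]
 [ 376.  205.  455. -128.  105.]
 [ 400.  208.  401. -128.  105.]
 [ 399.  218.  401.  -90.  105.]]
side [316 264  35  56 106]
[[316. 319. 523. 221. 105.]
 [349. 263. 488.  74. 105.]
 [350. 264. 484.  76. 105.]
 [318. 320. 520. 223. 105.]]
```

View pics/topcrop.png

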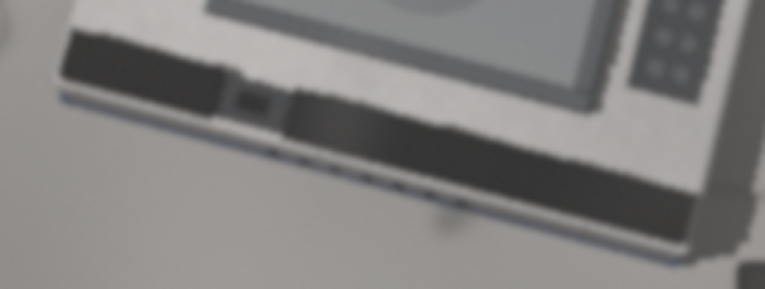

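View pics/sidecrop.png

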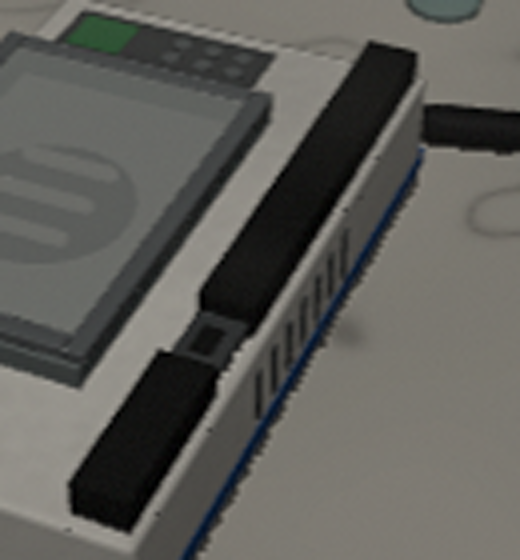

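View pics/topmask.png

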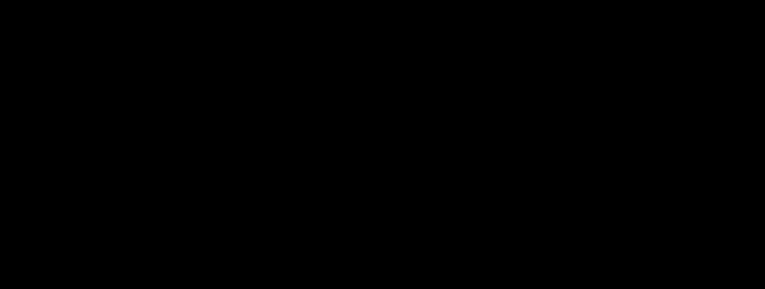

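The crops confirm a notch near the left end: top view (291,245), side view about (322,265). The mask threshold was too low for the top view, so I'll raise it.

```bash
python3 - <<'E'
from h import *
n="top";p=np.load("pics/top0.npz")['p']
x0,y0,x1,y1=215,215,440,300
m=(p.max(2)<75).astype(np.uint8);k=np.zeros_like(m);k[y0:y1,x0:x1]=m[y0:y1,x0:x1]
nn,l,s,c=cv2.connectedComponentsWithStats(k,connectivity=4)
for i in range(1,nn):
    if s[i,4]>60:
        r=cv2.minAreaRect(np.argwhere(l==i)[:,::-1].astype(np.float32)); b=cv2.boxPoints(r)
        print(s[i],c[i]);print(np.c_[b,ray(n,b,105)].round(0)); print(ray(n,c[i],105))
v=cv2.resize(k[y0:y1,x0:x1]*255,None,fx=3.4,fy=3.4); cv2.imwrite("pics/topmask2.png",v)
# manual points from crops (pixel/scale + offset)
T=lambda a:np.array(a)/3.4+[215,215]; S=lambda a:np.array(a)/4+[270,180]
print("top manual L-back,L-front,R-back,R-front",ray("top",T([[75,30],[62,77],[695,196],[687,243]]),105).round(0))
print("side manual Lback Lfront Rback Rfront",ray("side",S([[72,487],[132,500],[368,43],[416,54]]),105).round(0))
print("notch shoulders side Lside(back,front) Rside",ray("side",S([[160,353],[216,371],[203,293],[250,310]]),105).round(0))
E
```

```text
[234 225  48  24 634] [257.59936909 236.38328076]
[[233. 237. 552. 195. 105.]
 [237. 223. 579. 189. 105.]
 [282. 236. 557.  95. 105.]
 [279. 249. 529. 101. 105.]]
[[554.17123582 145.15577679 105.        ]]
[283 241  12   9  85] [288.81176471 244.89411765]
[[283. 241. 546.  94. 105.]
 [294. 241. 547.  71. 105.]
 [294. 249. 531.  71. 105.]
 [283. 249. 530.  93. 105.]]
[[538.7310736   81.51128018 105.        ]]
[ 297  243  122   43 1656] [358.43478261 263.40821256]
[[ 296.  254.  521.   66.  105.]
 [ 300.  240.  549.   60.  105.]
 [ 419.  272.  491. -182.  105.]
 [ 415.  286.  464. -175.  105.]]
[[505.44025585 -59.61009972 105.        ]]
top manual L-back,L-front,R-back,R-front [[ 579.  188.  105.]
 [ 550.  194.  105.]
 [ 491. -182.  105.]
 [ 463. -178.  105.]]
side manual Lback Lfront Rback Rfront [[ 579.  192.  105.]
 [ 551.  194.  105.]
 [ 492. -182.  105.]
 [ 463. -175.  105.]]
notch shoulders side Lside(back,front) Rside [[558. 101. 105.]
 [530. 108. 105.]
 [546.  55. 105.]
 [521.  63. 105.]]
```

View pics/topmask2.png

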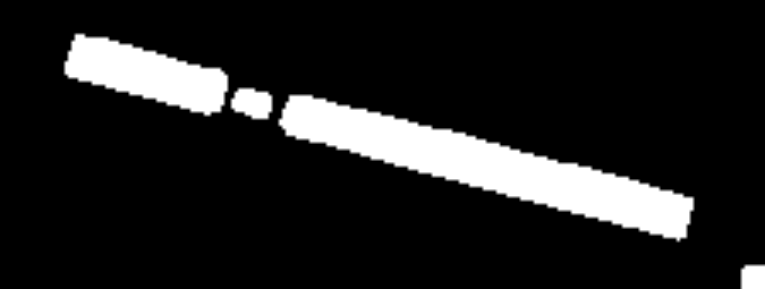

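The edge measures the same in both views: left end (565,191), right end (477,-179), length 381 mm against 384 nominal, yaw about -0.233 rad. The notch is at own y +76, around (538,79). I'll shut the fingers, turn the jaw axis across the edge, and go above the left end.

Emit:
apply_moves:
  motion:
    - {"x":0.4244,"y":0.7306,"z":0,"az":63,"fingers":-1}
    - {"x":0.4244,"y":0.7306,"z":0,"az":63,"fingers":-1}
    - {"x":0.4244,"y":0.7306,"z":0,"az":63,"fingers":-1}
    - {"x":0.4244,"y":0.7306,"z":0,"az":63,"fingers":-1}
    - {"x":0.4244,"y":0.7306,"z":0,"az":63,"fingers":-1}
    - {"x":0.4244,"y":0.7306,"z":0,"az":63,"fingers":-1}
    - {"x":0.4244,"y":0.7306,"z":0,"az":63,"fingers":-1}
    - {"x":0.4244,"y":0.7306,"z":0,"az":63,"fingers":-1}

```text
schema error: expected keys x, y, z, ax, ay, az, fingers
```

Emit:
apply_moves:
  motion:
    - {"x":0.424,"y":0.73,"z":0,"ax":0,"ay":0,"az":63,"fingers":-1}
    - {"x":0.424,"y":0.73,"z":0,"ax":0,"ay":0,"az":63,"fingers":-1}
    - {"x":0.424,"y":0.73,"z":0,"ax":0,"ay":0,"az":63,"fingers":-1}
    - {"x":0.424,"y":0.73,"z":0,"ax":0,"ay":0,"az":63,"fingers":-1}
    - {"x":0.424,"y":0.73,"z":0,"ax":0,"ay":0,"az":63,"fingers":-1}
    - {"x":0.424,"y":0.73,"z":0,"ax":0,"ay":0,"az":63,"fingers":-1}
    - {"x":0.424,"y":0.73,"z":0,"ax":0,"ay":0,"az":63,"fingers":-1}
    - {"x":0.424,"y":0.73,"z":0,"ax":0,"ay":0,"az":63,"fingers":-1}

```text
time_s: 0.77
tcp_pos: [303.7, -268.5, 303.8]
eef_rot: [3.1, -0.51, 0.0]
ft_force: [0.9, -1.1, 1.0]
grip_width: 0.1
```

Emit:
apply_moves:
  motion:
    - {"x":0.257,"y":0.44,"z":0,"ax":0,"ay":0,"az":5.7,"fingers":-1}
    - {"x":0.257,"y":0.44,"z":0,"ax":0,"ay":0,"az":5.7,"fingers":-1}
    - {"x":0.257,"y":0.44,"z":0,"ax":0,"ay":0,"az":5.7,"fingers":-1}
    - {"x":0.257,"y":0.44,"z":0,"ax":0,"ay":0,"az":5.7,"fingers":-1}
    - {"x":0.257,"y":0.44,"z":0,"ax":0,"ay":0,"az":5.7,"fingers":-1}
    - {"x":0.257,"y":0.44,"z":0,"ax":0,"ay":0,"az":5.7,"fingers":-1}
    - {"x":0.257,"y":0.44,"z":0,"ax":0,"ay":0,"az":5.7,"fingers":-1}
    - {"x":0.257,"y":0.44,"z":0,"ax":0,"ay":0,"az":5.7,"fingers":-1}

```text
time_s: 1.43
tcp_pos: [472.0, 19.7, 303.8]
eef_rot: [3.12, -0.364, 0.0]
ft_force: [0.3, -0.5, 0.4]
grip_width: 0.1
```

```bash
python3 -c "
from rig import arm;s=arm.read_state();print(s['tcp_pos'],s['eef_rot'],s['ft_force'])"
```

```text
[471.95705358  19.7349881  303.80395924] [ 3.12041483e+00 -3.63797915e-01  7.99448007e-05] [ 0.28724072 -0.48902099  0.44043364]
```

Emit:
apply_moves:
  motion:
    - {"x":0.0885,"y":0.152,"z":0,"ax":0,"ay":0,"az":0,"fingers":-1}
    - {"x":0.0885,"y":0.152,"z":0,"ax":0,"ay":0,"az":0,"fingers":-1}
    - {"x":0.0885,"y":0.152,"z":0,"ax":0,"ay":0,"az":0,"fingers":-1}
    - {"x":0.0885,"y":0.152,"z":0,"ax":0,"ay":0,"az":0,"fingers":-1}
    - {"x":0.0885,"y":0.152,"z":0,"ax":0,"ay":0,"az":0,"fingers":-1}
    - {"x":0.0885,"y":0.152,"z":-0.04,"ax":0,"ay":0,"az":0,"fingers":-1}
    - {"x":0.0885,"y":0.152,"z":-0.08,"ax":0,"ay":0,"az":0,"fingers":-1}
    - {"x":0.0885,"y":0.152,"z":-0.1,"ax":0,"ay":0,"az":0,"fingers":-1}

```text
time_s: 2.1
tcp_pos: [558.6, 169.4, 199.1]
eef_rot: [3.119, -0.363, -0.008]
ft_force: [-0.5, -0.8, -1.5]
grip_width: 0.2
```

```bash
python3 - <<'E'
from rig import arm,optics
import cv2
s=arm.read_state();print(s['tcp_pos'],s['eef_rot'],s['ft_force'])
for n in("side","wrist"):
    p,d=optics.get_image(n); cv2.imwrite(f"pics/{n}1.png",p[:,:,::-1])
E
```

```text
[558.60269421 169.447466   199.11167765] [ 3.11912265 -0.3631711  -0.00751951] [-0.50366878 -0.79828351 -1.54222835]
```

View pics/side1.png

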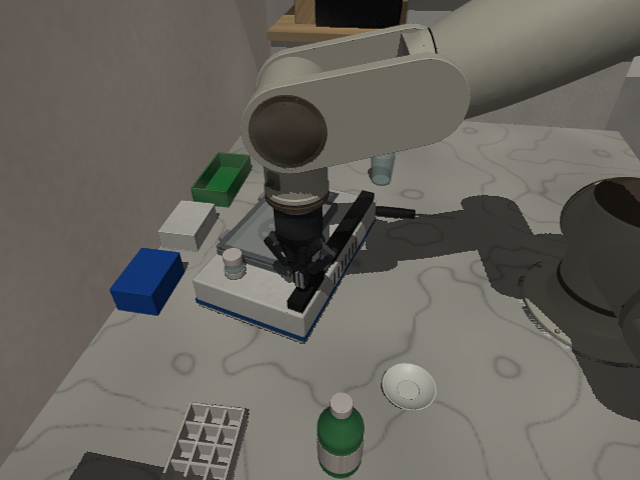

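View pics/wrist1.png

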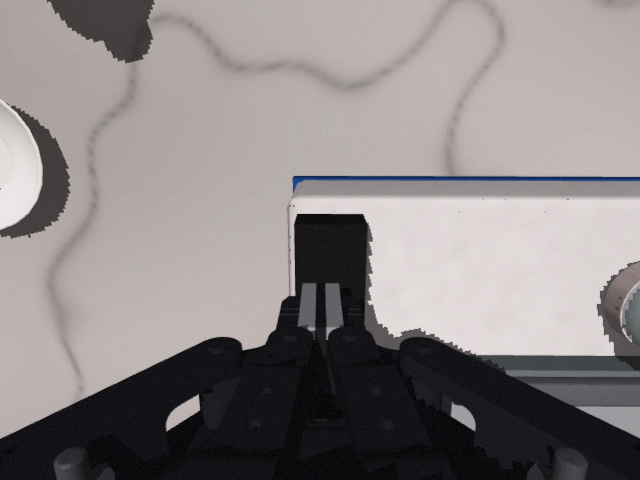

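The wrist view shows the rubber edge straight ahead, with its end at about (330,215), and the shut fingertip centred over it. The finger knuckles stick out towards the cover, so I'll check their clearance from the depth image.

```bash
python3 - <<'E'
from rig import arm,optics
import numpy as np
p,d=optics.get_image("wrist");m=optics.camera_model("wrist")
f=240/np.tan(np.radians(m['vfov']/2));H=np.array(m['hand_eye'])
v,u=np.nonzero(d>0);z=d[v,u]
P=np.c_[(u-m['cx'])/f*z,(v-m['cy'])/f*z,z]@H[:3,:3].T+H[:3,3]
dark=p[v,u].max(1)<70
s=(np.abs(P[:,1])<60)
for a in range(-20,80,10):
    k=s&(P[:,2]>=a)&(P[:,2]<a+10)
    if k.sum(): print(a,k.sum(),P[k,0].min().round(),P[k,0].max().round(),P[k,1].min().round(),P[k,1].max().round())
st=arm.read_state();print(st['tcp_pos'],st['ft_force'],st['time_s'])
E
```

```text
-20 15571 -57.0 56.0 -19.0 -3.0
-10 20069 -59.0 58.0 -17.0 7.0
0 11679 -51.0 51.0 -17.0 10.0
10 10671 -44.0 43.0 -13.0 10.0
20 4964 -37.0 36.0 -13.0 13.0
30 1547 -20.0 20.0 -12.0 13.0
40 1083 -14.0 13.0 -11.0 -5.0
50 988 -14.0 13.0 -11.0 -5.0
60 580 -14.0 13.0 -11.0 -5.0
[559.55569764 169.20973302 202.95772742] [ 1.25492511 -0.0078975   1.0787227 ] 2.25
```

The fingers stay within ±20 mm at the cover's height, while the cover starts 45 mm behind the line, so this orientation is clear. Descending to just above the edge.

Emit:
apply_moves:
  motion:
    - {"x":0,"y":0,"z":-0.01,"ax":0,"ay":0,"az":0,"fingers":-1}
    - {"x":0,"y":0,"z":-0.018,"ax":0,"ay":0,"az":0,"fingers":-1}
    - {"x":0,"y":0,"z":-0.021,"ax":0,"ay":0,"az":0,"fingers":-1}
    - {"x":0,"y":0,"z":-0.022,"ax":0,"ay":0,"az":0,"fingers":-1}
    - {"x":0,"y":0,"z":-0.022,"ax":0,"ay":0,"az":0,"fingers":-1}
    - {"x":0,"y":0,"z":-0.022,"ax":0,"ay":0,"az":0,"fingers":-1}

```text
time_s: 2.75
tcp_pos: [560.2, 169.4, 182.4]
eef_rot: [-3.12, 0.364, -0.001]
ft_force: [-0.5, -0.2, -0.7]
grip_width: 0.1
```

Emit:
apply_moves:
  motion:
    - {"x":0,"y":0,"z":-0.001,"ax":0,"ay":0,"az":0,"fingers":-1}
    - {"x":0,"y":0,"z":-0.002,"ax":0,"ay":0,"az":0,"fingers":-1}
    - {"x":0,"y":0,"z":-0.003,"ax":0,"ay":0,"az":0,"fingers":-1}
    - {"x":0,"y":0,"z":-0.004,"ax":0,"ay":0,"az":0,"fingers":-1}
    - {"x":0,"y":0,"z":-0.004,"ax":0,"ay":0,"az":0,"fingers":-1}
    - {"x":0,"y":0,"z":-0.004,"ax":0,"ay":0,"az":0,"fingers":-1}

```text
time_s: 3.25
tcp_pos: [560.0, 169.4, 177.8]
eef_rot: [3.12, -0.364, -0.0]
ft_force: [0.0, 0.0, 0.3]
grip_width: 0.0
```

Emit:
apply_moves:
  motion:
    - {"x":0,"y":0,"z":-0.0005,"ax":0,"ay":0,"az":0,"fingers":-1}
    - {"x":0,"y":0,"z":-0.001,"ax":0,"ay":0,"az":0,"fingers":-1}
    - {"x":0,"y":0,"z":-0.001,"ax":0,"ay":0,"az":0,"fingers":-1}
    - {"x":0,"y":0,"z":-0.001,"ax":0,"ay":0,"az":0,"fingers":-1}

```text
time_s: 3.58
tcp_pos: [560.1, 169.4, 177.6]
eef_rot: [-3.12, 0.364, -0.001]
ft_force: [-3.3, -0.9, 9.8]
grip_width: 0.1
```

Contact at TCP z of about 177.7, as expected (105 + 73), with 9.8 N. I'll ease off slightly and slide right.

Emit:
apply_moves:
  motion:
    - {"x":0,"y":0,"z":0.0004,"ax":0,"ay":0,"az":0,"fingers":-1}
    - {"x":-0.0016,"y":-0.007,"z":0.0004,"ax":0,"ay":0,"az":0,"fingers":-1}
    - {"x":-0.0033,"y":-0.014,"z":0.0004,"ax":0,"ay":0,"az":0,"fingers":-1}
    - {"x":-0.005,"y":-0.021,"z":0.0004,"ax":0,"ay":0,"az":0,"fingers":-1}
    - {"x":-0.0066,"y":-0.028,"z":0.0004,"ax":0,"ay":0,"az":0,"fingers":-1}
    - {"x":-0.0083,"y":-0.035,"z":0.0004,"ax":0,"ay":0,"az":0,"fingers":-1}
    - {"x":-0.0097,"y":-0.041,"z":0.0004,"ax":0,"ay":0,"az":0,"fingers":-1}
    - {"x":-0.0097,"y":-0.041,"z":0.0004,"ax":0,"ay":0,"az":0,"fingers":-1}

```text
time_s: 4.25
tcp_pos: [550.2, 127.1, 177.6]
eef_rot: [3.12, -0.365, 0.001]
ft_force: [-2.6, -5.3, 6.5]
grip_width: 0.3
```

Emit:
apply_moves:
  motion:
    - {"x":-0.0017,"y":-0.007,"z":0,"ax":0,"ay":0,"az":0,"fingers":-1}
    - {"x":-0.0034,"y":-0.014,"z":0,"ax":0,"ay":0,"az":0,"fingers":-1}
    - {"x":-0.005,"y":-0.021,"z":0,"ax":0,"ay":0,"az":0,"fingers":-1}
    - {"x":-0.0068,"y":-0.028,"z":0,"ax":0,"ay":0,"az":0,"fingers":-1}
    - {"x":-0.0085,"y":-0.035,"z":0,"ax":0,"ay":0,"az":0,"fingers":-1}
    - {"x":-0.0102,"y":-0.042,"z":0,"ax":0,"ay":0,"az":0,"fingers":-1}
    - {"x":-0.0117,"y":-0.048,"z":0,"ax":0,"ay":0,"az":0,"fingers":-1}
    - {"x":-0.0117,"y":-0.048,"z":0,"ax":0,"ay":0,"az":0,"fingers":-1}

```text
time_s: 4.92
tcp_pos: [538.3, 79.2, 177.1]
eef_rot: [3.12, -0.366, -0.001]
ft_force: [0.3, 0.8, 0.2]
grip_width: -0.1
```

```bash
python3 - <<'E'
from rig import arm,optics
import cv2
for n in("side",):
    p,d=optics.get_image(n); cv2.imwrite(f"pics/{n}2.png",cv2.resize(p[160:340,220:420,::-1],None,fx=3.3,fy=3.3))
s=arm.read_state();print(s['tcp_pos'],s['eef_rot'],s['ft_force'])
E
```

```text
[538.45610886  79.74363717 177.13334533] [ 3.12009105e+00 -3.65749570e-01 -6.60138369e-04] [-0.37679965  0.5532863   0.18769804]
```

View pics/side2.png

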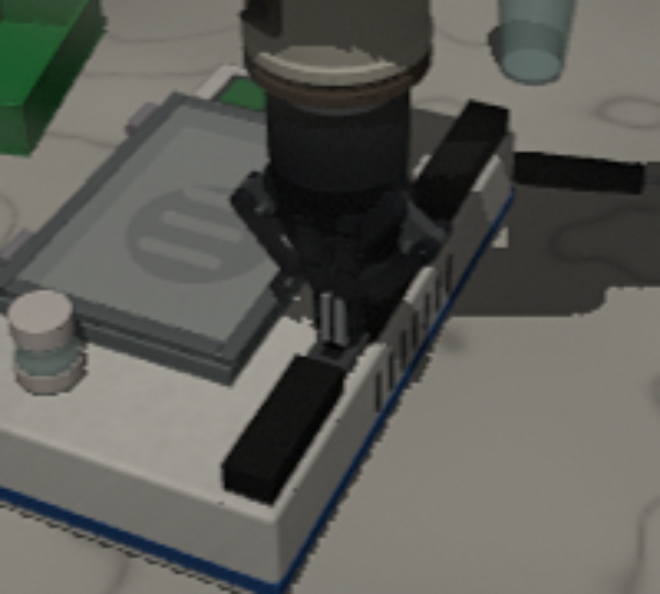

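The force fell to zero, so the tip is free, and the side crop shows it over the gap. Lowering to the catch.

Emit:
apply_moves:
  motion:
    - {"x":0,"y":0,"z":-0.002,"ax":0,"ay":0,"az":0,"fingers":-1}
    - {"x":0,"y":0,"z":-0.004,"ax":0,"ay":0,"az":0,"fingers":-1}
    - {"x":0,"y":0,"z":-0.006,"ax":0,"ay":0,"az":0,"fingers":-1}
    - {"x":0,"y":0,"z":-0.007,"ax":0,"ay":0,"az":0,"fingers":-1}
    - {"x":0,"y":0,"z":-0.008,"ax":0,"ay":0,"az":0,"fingers":-1}
    - {"x":0,"y":0,"z":-0.009,"ax":0,"ay":0,"az":0,"fingers":-1}
    - {"x":0,"y":0,"z":-0.009,"ax":0,"ay":0,"az":0,"fingers":-1}

```text
time_s: 5.55
tcp_pos: [538.6, 80.6, 168.3]
eef_rot: [-3.12, 0.364, 0.0]
ft_force: [-1.0, 0.1, 1.6]
grip_width: 0.5
```

Emit:
apply_moves:
  motion:
    - {"x":0,"y":0,"z":-0.001,"ax":0,"ay":0,"az":0,"fingers":-1}
    - {"x":0,"y":0,"z":-0.002,"ax":0,"ay":0,"az":0,"fingers":-1}
    - {"x":0,"y":0,"z":-0.003,"ax":0,"ay":0,"az":0,"fingers":-1}
    - {"x":0,"y":0,"z":-0.004,"ax":0,"ay":0,"az":0,"fingers":-1}
    - {"x":0,"y":0,"z":-0.004,"ax":0,"ay":0,"az":0,"fingers":-1}

```text
time_s: 5.97
tcp_pos: [538.6, 80.6, 164.3]
eef_rot: [-3.12, 0.364, 0.0]
ft_force: [-1.8, 0.7, 2.8]
grip_width: -0.4
```

Emit:
apply_moves:
  motion:
    - {"x":0,"y":0,"z":-0.0005,"ax":0,"ay":0,"az":0,"fingers":-1}
    - {"x":0,"y":0,"z":-0.001,"ax":0,"ay":0,"az":0,"fingers":-1}
    - {"x":0,"y":0,"z":-0.0015,"ax":0,"ay":0,"az":0,"fingers":-1}
    - {"x":0,"y":0,"z":-0.002,"ax":0,"ay":0,"az":0,"fingers":-1}
    - {"x":0,"y":0,"z":-0.002,"ax":0,"ay":0,"az":0,"fingers":-1}

```text
time_s: 6.38
tcp_pos: [538.7, 80.6, 163.5]
eef_rot: [-3.12, 0.364, -0.001]
ft_force: [-8.6, 0.3, 20.6]
grip_width: 0.3
```

```bash
python3 - <<'E'
from rig import arm,optics
import cv2
s=arm.read_state();print(s['tcp_pos'],s['eef_rot'],s['ft_force'])
for n in("side",):
    p,d=optics.get_image(n); cv2.imwrite(f"pics/{n}3.png",cv2.resize(p[160:340,200:420,::-1],None,fx=3.3,fy=3.3))
s=arm.read_state();print(s['tcp_pos'],s['eef_rot'],s['ft_force'])
E
```

```text
[538.68116104  80.60774706 163.49091176] [-3.12020108e+00  3.63952866e-01 -1.00702343e-03] [-8.61190462  0.34203676 20.59787884]
[538.65857704  80.60207055 163.45432286] [-3.12022601e+00  3.64010438e-01 -9.43353314e-04] [-8.85910217  0.22088904 19.73274533]
```

View pics/side3.png

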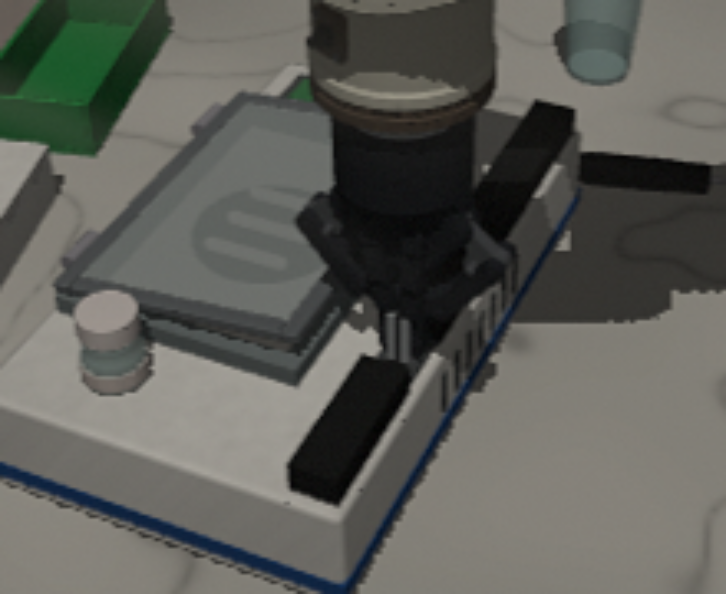

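The tip has hit a hard stop at TCP z 163.5 with about 20 N, which is where the catch should be home. The crop shows the cover ajar, with its front corner lifted at about (300,350). Lifting straight up, then backing off towards the front.

Emit:
apply_moves:
  motion:
    - {"x":0,"y":0,"z":0,"ax":0,"ay":0,"az":0,"fingers":-1}
    - {"x":0,"y":0,"z":0.005,"ax":0,"ay":0,"az":0,"fingers":-1}
    - {"x":0,"y":0,"z":0.02,"ax":0,"ay":0,"az":0,"fingers":-1}
    - {"x":0,"y":0,"z":0.05,"ax":0,"ay":0,"az":0,"fingers":-1}
    - {"x":0,"y":0,"z":0.085,"ax":0,"ay":0,"az":0,"fingers":-1}
    - {"x":0,"y":0,"z":0.12,"ax":0,"ay":0,"az":0,"fingers":-1}
    - {"x":-0.03,"y":0,"z":0.14,"ax":0,"ay":0,"az":0,"fingers":-1}
    - {"x":-0.06,"y":0,"z":0.15,"ax":0,"ay":0,"az":0,"fingers":-1}

```text
time_s: 7.1
tcp_pos: [478.8, 80.4, 314.8]
eef_rot: [-3.12, 0.365, -0.004]
ft_force: [-0.8, -0.1, 0.6]
grip_width: -0.2
```

Emit:
apply_moves:
  motion:
    - {"x":-0.03,"y":-0.02,"z":0.01,"ax":0,"ay":0,"az":0,"fingers":-1}
    - {"x":-0.06,"y":-0.05,"z":0.02,"ax":0,"ay":0,"az":0,"fingers":-1}
    - {"x":-0.08,"y":-0.08,"z":0.02,"ax":0,"ay":0,"az":0,"fingers":-1}
    - {"x":-0.1,"y":-0.11,"z":0.02,"ax":0,"ay":0,"az":0,"fingers":-1}
    - {"x":-0.1,"y":-0.13,"z":0.02,"ax":0,"ay":0,"az":0,"fingers":-1}
    - {"x":-0.1,"y":-0.13,"z":0.02,"ax":0,"ay":0,"az":0,"fingers":-1}
    - {"x":-0.1,"y":-0.13,"z":0.02,"ax":0,"ay":0,"az":0,"fingers":-1}

```text
time_s: 7.68
tcp_pos: [378.5, -50.3, 332.4]
eef_rot: [3.12, -0.368, 0.001]
ft_force: [-0.2, -0.0, -0.4]
grip_width: 0.1
```

```bash
python3 - <<'E'
from h import *
from rig import arm
s=arm.read_state();print(s['time_s'],s['tcp_pos'],s['ft_force'])
for n in("side","top"):
    p,d=optics.get_image(n); cv2.imwrite(f"pics/{n}4.png",p[:,:,::-1]); np.savez(f"pics/{n}4.npz",p=p,d=d)
    q=np.load(f"pics/{n}0.npz")
    df=(np.abs(p.astype(int)-q['p']).max(2)>25).astype(np.uint8)*255
    cv2.imwrite(f"pics/{n}diff.png",df)
E
```

```text
7.6833 [378.48877794 -50.29260528 332.42503971] [-0.15888092 -0.01265451 -0.36853898]
```

View pics/side4.png

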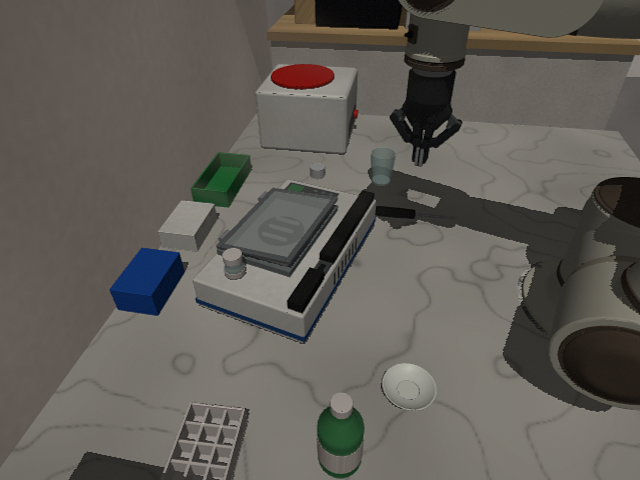

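View pics/sidediff.png

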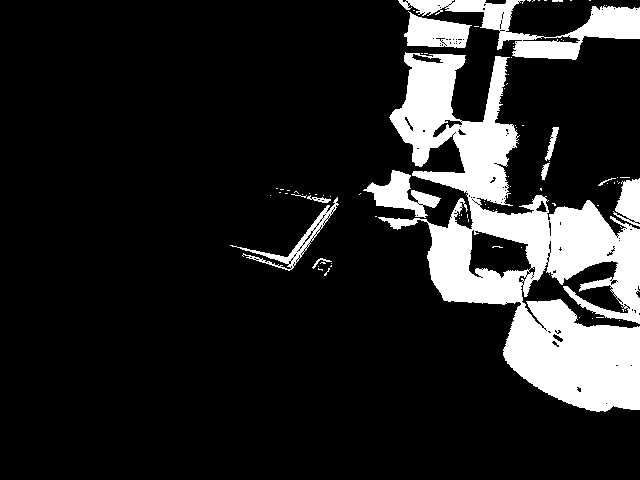

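In the difference image only the cover, around (290,230), and the catch, at (322,267), changed on the mill. The jar, bottle, dish and box show no change. A quick depth check on the catch and cover before handing in:

```bash
python3 - <<'E'
from h import *
def pts(n,k):
    m=optics.camera_model(n); f=240/np.tan(np.radians(m['vfov']/2));d=np.load(f"pics/{n}{k}.npz")['d']
    v,u=np.mgrid[:480,:640];C=np.stack([(u-m['cx'])/f*d,(v-m['cy'])/f*d,d],-1)
    return (C-np.array(m['t']))@np.array(m['R'])
a=np.array([538.2,78.6]);e=np.array([-.231,-.973]);b=np.array([.973,-.231])
for n in("top","side"):
  for k in(0,4):
    P=pts(n,k);q=P[...,:2]-a;y=q@e;x=q@b
    c=(abs(y)<12)&(abs(x)<9);o=(x>46)&(x<54)&(y>20)&(y<140)
    print(n,k,"catch z",np.median(P[c][:,2]).round(1),"cover front z",np.median(P[o][:,2]).round(1))
E
```

```text
top 0 catch z 96.8 cover front z 103.9
top 4 catch z 90.5 cover front z 100.8
side 0 catch z 99.3 cover front z 106.2
side 4 catch z 92.8 cover front z 100.4
```

The catch dropped by about 6.4 mm in both views, so it's fully down. The cover reading in that thin strip is ambiguous, so I'll take a height profile instead.

```bash
python3 - <<'E'
from h import *
def pts(n,k):
    m=optics.camera_model(n); f=240/np.tan(np.radians(m['vfov']/2));d=np.load(f"pics/{n}{k}.npz")['d']
    v,u=np.mgrid[:480,:640];C=np.stack([(u-m['cx'])/f*d,(v-m['cy'])/f*d,d],-1)
    return (C-np.array(m['t']))@np.array(m['R'])
a=np.array([538.2,78.6]);e=np.array([-.231,-.973]);b=np.array([.973,-.231])
for n in("top","side"):
  for k in(0,4):
    P=pts(n,k);q=P[...,:2]-a;y=q@e;x=q@b
    print(n,k,[(int(t),float(np.median(P[(x>t)&(x<t+10)&(y>20)&(y<120)][:,2]).round(1))) for t in range(35,200,15)])
E
```

```text
top 0 [(35, 84.1), (50, 105.5), (65, 104.0), (80, 104.3), (95, 104.1), (110, 103.5), (125, 103.9), (140, 104.0), (155, 104.2), (170, 104.2), (185, 103.8)]
top 4 [(35, 84.3), (50, 122.0), (65, 119.2), (80, 117.4), (95, 116.0), (110, 114.7), (125, 112.9), (140, 111.4), (155, 109.7), (170, 108.3), (185, 106.7)]
side 0 [(35, 87.2), (50, 108.0), (65, 106.5), (80, 106.6), (95, 106.6), (110, 106.7), (125, 106.7), (140, 106.7), (155, 106.8), (170, 106.7), (185, 106.7)]
side 4 [(35, 87.3), (50, 122.9), (65, 121.7), (80, 120.0), (95, 118.7), (110, 116.9), (125, 115.3), (140, 113.7), (155, 112.5), (170, 110.9), (185, 109.4)]
```

The cover slopes by about 0.10 rad and its front has risen about 16 mm, as specified. Handing in.

```bash
python3 -c "
from rig import arm;print(arm.sign_off())"
```

```text
the job is handed in; nothing more can be done
None
```

The catch is pressed fully down and the clear cover stands ajar. I handed the job in at about 8 s of the 64 s allowed; sign-off gives no verdict.

**What I did:** with the fingers shut, I touched the left end of the rubber edge (first 45 mm) and slid right along it. The tip came free at the notch at own y +76 mm. I pressed the catch down to its stop with about 20 N, lifted straight up and backed away.

**Last checks:**
- **Catch:** it sits about 6.4 mm lower in both depth views, which is its full 6 mm travel within measuring error.
- **Cover:** it slopes about 0.10 rad and its front edge has risen about 16 mm. My first depth reading of the front edge disagreed, showing it lower. The strip I sampled was too thin to trust, and a full height profile in both views settled it.
- **Loose things:** comparing side views before and after shows no change at the jar, flask, dish or box. The area around the beaker and screwdriver was partly covered by the arm and its shadow. They look to be in place, but I did not measure them.
- **Contact:** the wrist force read near zero after I withdrew, so the robot is touching nothing.

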